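# Pack the stain-care kit under its cantilever tray

### The arm

A 6-joint arm with a two-finger parallel gripper is mounted at the origin on the work surface. World frame = base frame: x ahead of the robot, y to its left, z up, the work surface at z = 0. Lengths are in m, angles in rad, forces in N, time in s.
With the tool pointing down it reaches from about 0.425 to 0.95 m from the base axis. Payload 3.5 kg.
Tool frame: the origin (TCP) lies midway between the tips of the shut fingers; the grasp point (between the pads) lies 19 mm behind it; z points along the fingers, y is the line along which they close (so a half turn about z gives the same grasp; the last joint's range is limited). The gripper opens to 85 mm and grips with 20 to 120 N. Pads are 22 mm wide; open, the fingers measure 114 mm over their backs; the gripper's body (76 mm by 85 mm) begins 54 mm behind the grasp point. The pads swing forward as they close: fully open they stand 13 mm farther back than shut.
Start: joints at [-1.316, 0.286, 1.577, -0, 1.279, -0.15], TCP at [0.266, -0.62, 0.231] pointing down, gripper open.
Joint ranges: [-2.77, 2.77], [-0.9, 2.22], [0.21, 2.48], [-1.53, 4.67], [0.24, 2.81], [-2.84, 2.84]. Speed limits (rad/s): [2.79, 2.79, 3.14, 3.14, 3.14, 3.14].

### API

Orientations are given as a unit quaternion [x, y, z, w].
In Python, from plant import ctrl gives the robot as it stands.
- The arm moves only by the tool send_rows, never from a script. Its argument "series" is a list that holds one entry, the list of rows, each a list of 7 numbers: the shift along the tool's x, y, z in cm, then the turn, a rotation vector about the tool's x, y, z in rad, then the opening, from -1 (shut) to 1 (fully open). In form: [[[x, y, z, rx, ry, rz, jaw], ...]]. A call has 1 to 10 rows; each row shifts and turns the commanded pose from where the row before left it, along the tool's axes as they then stand; what a row does not reach is not made up. A row lasts 1/8 s, in which the tool goes at most 62.5 mm and 10.7 degrees, less where a joint would pass 70% of its speed; a pose out of reach is approached as far as the arm can. A call is refused whole if a number of a shift passes 6.25 or a number of a turn 0.188, either way. A call with a gripper value outside its range is refused whole. The fingers move at their own pace and stop on an object; "force" is the grip in N (left out, the last holds). Time passes only in rows, so rows that do not move let the fingers close. It gives the time, the measured TCP pose, the force, the opening and the grip force at its end, in the units of the state.
- ctrl.get_state(): the state, without advancing time (a new reading comes with each control period).
- ctrl.read_camera(name): name is "scene" or "top" or "wrist"; returns a dict with "img" (420x560x3 uint8, red, green, blue), "fx", "fy", "cx", "cy" (pixels), "R" (3x3) and "t" (3): a world point X has camera coordinates R X + t; the wrist camera has in their place "hand_eye" (4x4, takes a point from camera to tool coordinates, whose origin is the TCP and whose axes are the flange's). Camera axes: x right, y down, z forward; pixel columns grow to the right and rows downward; lengths in m; the calibration is good to about 2 mm. A picture is of the moment at which its call begins: read the wrist's pose just before it. There is no depth.
- ctrl.sign_off(): hands the job in; it is judged then, once.
The state is a dict: "time": time; "qpos": joint angles; "dq": joint speeds; "joint_efforts": joint torques, N m; "eef_pos": TCP position; "tcp_rot": TCP orientation; "contact_force": force on the tool from outside, world axes, zero at the start; "wrist_torque": the same for the moment, N m; "opening": opening from 0.0 (shut) to 1.0 (fully open); "finger_force": force on a finger pad.
Only numpy, scipy, OpenCV 4.12 (cv2) and the standard library are available. Lean on these libraries where they do the work, as an engineer would, in place of code of your own. Each camera call takes 0.05 s, during which the arm holds its last target. There are 200 camera calls.

### The job

Pack the stain-care kit: lift the box's tray up and back by its grip as far as it goes, and in the compartment underneath set the brush in the middle, bristles down and lying front to back, with the lidded tub upright in the middle of the space on its left and the bar of soap in the middle of the space on its right, lying flat and front to back like the brush, all three in one row halfway between the front and back walls. Then lower the tray fully, and only after that set the flat tin lid up on the tray, in the middle of the part to the left of the grip, so that it sits above the tub. Left and right are as seen from the robot; leave the spray can and the measuring cup beside the kit standing where they are.

Things in the scene. Friction and masses are not known exactly. Their poses are not given: they have to be found in the camera images.
- kitbox: Fixed grey box, 140 (x) by 280 (y) by 62 mm high, walls and floor 5 mm, inside undivided; the tray covers it at the start. Origin: centre of its underside; x to its back (away from the robot), y to its left end, z up; within 0.25 rad of square to the robot. Places inside, on the floor 5 mm above the origin, at x = 0: tub y = +78 mm, brush y = 0, soap y = -78 mm.
- tray_arm (a joint): Angle q of the tray's links, rad: 0 = tray down (stop), 1.97 = fully up and back (stop); starts at 0 to 0.25. The tray stays level: all of it moves on arcs of 110 mm radius, from its lowered place by 110*(cos 0.472 - cos(0.472+q)) mm to box +x and 110*(sin(0.472+q) - sin 0.472) mm up (at the end 181 back, 21 up). Stiff: stays where left; 3 to 6 N moves it.
- tray_grip (a point): Centre of the black grip amid the tray, a bar 12 (box x) by 50 (box y) by 26 mm high on a post; close on its 12 mm from above. Axes as the box's. Tray down: right above the box's origin, 109 mm over the table. Tray: 140 by 280 mm, walls 5 mm, rim 20 mm high; its underside is 47 mm and the top of its floor 42 mm below this point. Middle of its left part: y = +80 mm.
- tub: Lidded round white plastic tub, 52 mm across, 48 mm high. Origin: centre of its underside, z up.
- brush: Wooden scrubbing brush, bristles down, 90 mm (x) by 42 mm (y), 40 mm high: the wooden back is the upper 22 mm, the bristle block (80 by 34 mm) the lower 18. Origin: centre of the underside; x along its length, z up. Either way round will do.
- soap: Cream-coloured bar of soap lying flat, 76 mm (x) by 50 mm (y) by 30 mm high. Origin: centre of its underside; x along its length, z up. Either way round will do.
- tin: Flat round brass-coloured tin, 57 mm across, 24 mm high. Origin: centre of its underside, z up.
- spraycan: Bystander: upright blue spray can with a white cap, 52 mm across, 160 mm high. Origin: centre of its underside.
- scoop: Bystander: open white measuring cup, 72 mm across, 60 mm high. Origin: centre of its underside.
Not all that is in view belongs to the job. What is shaped like the tub but purple or turquoise is not meant.

How it is judged:
On the way, in this order (a step that is already met when the one before it is completed fails the run):
1. the tray is lifted fully up and back (value of joint tray_arm above 1.8 rad), for 0.2 s.
2. tub, brush and soap stand in their places in the compartment with the tray up (x of tub in the frame of kitbox between -0.017 and 0.017 m and y of tub in the frame of kitbox between 0.061 and 0.095 m and z of tub in the frame of kitbox between -0.003 and 0.012 m and angle between each of tub, brush, soap's own z axis and vertical below 0.15 rad and x of brush in the frame of kitbox between -0.017 and 0.017 m and y of brush in the frame of kitbox between -0.017 and 0.017 m and z of brush in the frame of kitbox between -0.003 and 0.012 m and angle between the x axis of each of brush, soap and the x axis of kitbox, either way round below 0.25 rad and x of soap in the frame of kitbox between -0.017 and 0.017 m and y of soap in the frame of kitbox between -0.095 and -0.061 m and z of soap in the frame of kitbox between -0.003 and 0.012 m and value of joint tray_arm above 1.7 rad), for 0.2 s.
3. the tray is fully down again, with the tin not yet on it (value of joint tray_arm below 0.06 rad and horizontal distance between tin and tray_grip above 0.15 m), for 0.2 s.
At the end, for the whole second after the job is handed in: Tray down (within 0.06 rad); tub, brush and soap upright on the floor under it, within 17 mm in box x and y of their places, brush and soap within 0.25 rad of front to back; tin flat on the tray within 17 mm in x and y of the middle of its left part; all released and at rest (x of tub in the frame of kitbox between -0.017 and 0.017 m and y of tub in the frame of kitbox between 0.061 and 0.095 m and z of tub in the frame of kitbox between -0.003 and 0.012 m and angle between each of tub, brush, soap, tin's own z axis and vertical below 0.15 rad and x of brush in the frame of kitbox between -0.017 and 0.017 m and y of brush in the frame of kitbox between -0.017 and 0.017 m and z of brush in the frame of kitbox between -0.003 and 0.012 m and angle between the x axis of each of brush, soap and the x axis of kitbox, either way round below 0.25 rad and x of soap in the frame of kitbox between -0.017 and 0.017 m and y of soap in the frame of kitbox between -0.095 and -0.061 m and z of soap in the frame of kitbox between -0.003 and 0.012 m and x of tin in the frame of tray_grip between -0.017 and 0.017 m and y of tin in the frame of tray_grip between 0.063 and 0.097 m and z of tin in the frame of tray_grip between -0.05 and -0.035 m and linear speed of each of tub, brush, soap, tin below 0.02 m/s and value of joint tray_arm below 0.06 rad); the robot touches nothing.
It fails at once if a bystander (spray can, measuring cup) is moved more than 30 mm or knocked over (distance of any of spraycan, scoop from where it was at the start of the episode above 0.03 m or angle between any of spraycan, scoop's own z axis and vertical above 0.5 rad).
It also fails if it takes over 144 s, if anything falls off the work surface, if the arm or the gripper's body presses on something with over 40 N, if the wrist force passes 120 N, or if a joint passes its speed limit or range.

## Working session

There is one attempt and no reset: what is moved stays moved. The work goes in short steps, Python scripts to look and compute and a tool call to move; the robot and the scene stay as the last step left them, time stands still between calls to the robot, and variables do not carry over. Pictures are saved under pics/ and viewed, at most 16 in all, crops included, and the job is handed in when it is done.

Besides the shell and the picture viewer there is one more tool, called after "Request:" by a JSON object that holds its "api" and its "payload". send_rows: Moves the arm, as the interface text tells. Its arguments: {"type":"object","properties":{"series":{"type":"array"},"force":{"type":"number"}},"required":["series"]}

```bash
ls; mkdir -p pics; python3 - <<'E'
from plant import ctrl
import cv2,json
s=ctrl.get_state();print(s)
for n in("scene","top"):
    c=ctrl.read_camera(n);cv2.imwrite(f"pics/{n}0.png",c["img"][:,:,::-1])
    print(n,{k:(v.tolist() if hasattr(v,'tolist') else v) for k,v in c.items() if k!="img"})
c=ctrl.read_camera("wrist");print({k:v for k,v in c.items() if k!="img"})
E
```

```text
pics
{'time': 0.0, 'qpos': array([-1.31601256e+00,  2.87186042e-01,  1.57817188e+00, -1.38680523e-05,
        1.27859974e+00, -1.49995498e-01]), 'dq': array([-7.03464728e-04,  9.80324917e-04,  2.98777120e-06, -2.64100256e-04,
        1.74709239e-03,  8.97925813e-04]), 'joint_efforts': array([ 4.12366635e-04, -4.05973113e+01, -2.92626661e+01, -1.34587840e-04,
        5.85052432e-03, -1.32680708e-05]), 'eef_pos': array([ 0.26568558, -0.61979987,  0.22993636]), 'tcp_rot': array([ 9.79587945e-01,  2.01012584e-01, -6.85566401e-05, -1.18053495e-03]), 'contact_force': array([-0.20374683,  0.46362682,  0.06490987]), 'wrist_torque': array([-0.04663463, -0.01602959,  0.02799142]), 'finger_force': 0.0, 'opening': 1.0010411198112235}
scene {'fx': 400.7943476869236, 'fy': 400.7943476869236, 'cx': 276.50644633542754, 'cy': 210.04692497861132, 'R': [[-0.7292447312779652, 0.6840614751574093, -0.016187035207151094], [0.4696380224421031, 0.4831734455316719, -0.7389069964547115], [-0.49763666442495885, -0.5464460812729117, -0.6736129678691465]], 't': [0.3101880506996739, -0.1371249112251056, 1.4642935781238373]}
top {'fx': 465.4745028505613, 'fy': 465.4745028505613, 'cx': 283.02344584352056, 'cy': 220.20265180716956, 'R': [[-0.007928680495599942, -0.9999421327429064, 0.00727098281985605], [-0.9918730257293774, 0.006940924202522426, -0.12704221503762], [0.12698439611247017, -0.008219168862043547, -0.9918706611283391]], 't': [-0.003257042990642348, 0.4497024541455973, 1.321318417488367]}
{'fx': 292.9903273803334, 'fy': 292.9903273803334, 'cx': 281.337360524318, 'cy': 210.58827157704508, 'hand_eye': array([[ 1.89501351e-04, -9.58762479e-01, -2.84208504e-01,
         7.22939288e-02],
       [ 9.99999970e-01,  2.25131649e-04, -9.27010683e-05,
        -6.33907850e-04],
       [ 1.52862635e-04, -2.84208478e-01,  9.58762493e-01,
        -1.40767871e-01],
       [ 0.00000000e+00,  0.00000000e+00,  0.00000000e+00,
         1.00000000e+00]])}
```

View pics/top0.png

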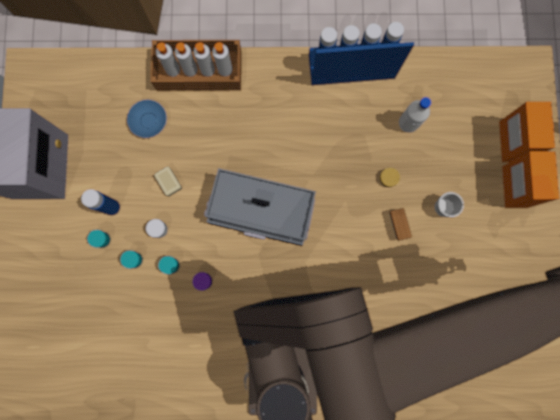

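View pics/scene0.png

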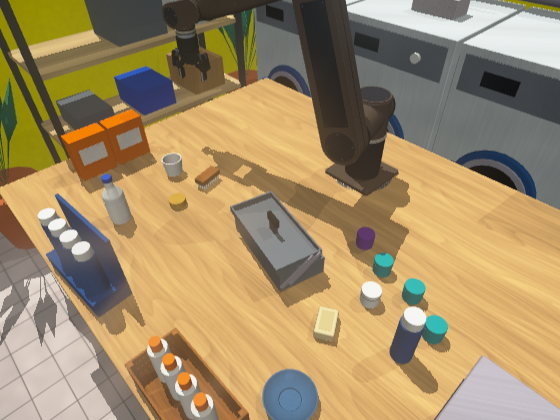

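The top view shows the box with its tray at (262,207). The only white lidded tub is at (155,229); the purple one at (202,281) and the turquoise ones at (97,239), (130,259) and (167,265) are decoys. Soap is at (168,181), brush at (400,224), tin at (389,178), cup at (450,205) and spray can at (100,202). Enlarging to confirm.

```bash
cat >h.py <<'E'
from plant import ctrl
import numpy as np,cv2
from scipy.spatial.transform import Rotation as Ro
def ray(c,u,v):
    d=c["R"].T@np.array([(u-c["cx"])/c["fx"],(v-c["cy"])/c["fy"],1]);o=-c["R"].T@c["t"];return o,d
def onz(c,u,v,z):
    o,d=ray(c,u,v);return o+d*(z-o[2])/d[2]
def proj(c,X):
    p=np.atleast_2d(X)@c["R"].T+c["t"];return np.c_[c["fx"]*p[:,0]/p[:,2]+c["cx"],c["fy"]*p[:,1]/p[:,2]+c["cy"]]
def wrist():
    s=ctrl.get_state();c=dict(ctrl.read_camera("wrist"));H=c["hand_eye"];Rw=Ro.from_quat(s["tcp_rot"]).as_matrix()
    Rc=Rw@H[:3,:3];o=Rw@H[:3,3]+s["eef_pos"];c["R"]=Rc.T;c["t"]=-Rc.T@o;return c
def crop(c,x0,y0,x1,y1,k,name):
    im=cv2.resize(c["img"][y0:y1,x0:x1,::-1],None,fx=k,fy=k,interpolation=cv2.INTER_CUBIC);cv2.imwrite("pics/"+name,im)
def mv(target,yaw=None):
    """shift in tool axes (cm) to a world target; yaw = wanted world angle of tool y axis (mod pi)"""
    s=ctrl.get_state();R=Ro.from_quat(s["tcp_rot"]).as_matrix()
    print("pos",s["eef_pos"].round(4),"yaw_y",round(float(np.arctan2(R[1,1],R[0,1])),3),"q",s["qpos"].round(2),"t",round(s["time"],2),"op",round(s["opening"],3),"tilt",R[:,2].round(3))
    print("tool cm",((R.T@(np.array(target)-s["eef_pos"]))*100).round(2))
    if yaw is not None:
        a=np.arctan2(R[1,1],R[0,1]);d=(yaw-a+np.pi/2)%np.pi-np.pi/2;print("rz",round(-d,3),"(tool z down)")
E
python3 - <<'E'
from h import *
c=ctrl.read_camera("top");crop(c,70,150,330,300,3,"l.png");crop(c,360,150,480,250,6,"r.png")
E
```

```text
(no output)
```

View pics/l.png

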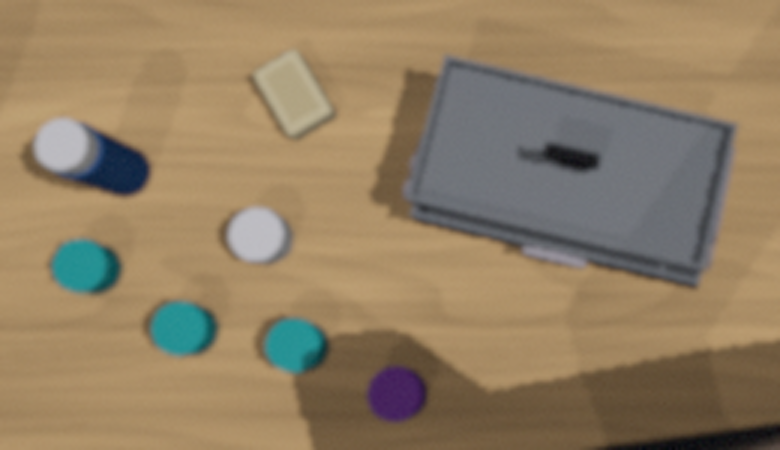

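View pics/r.png

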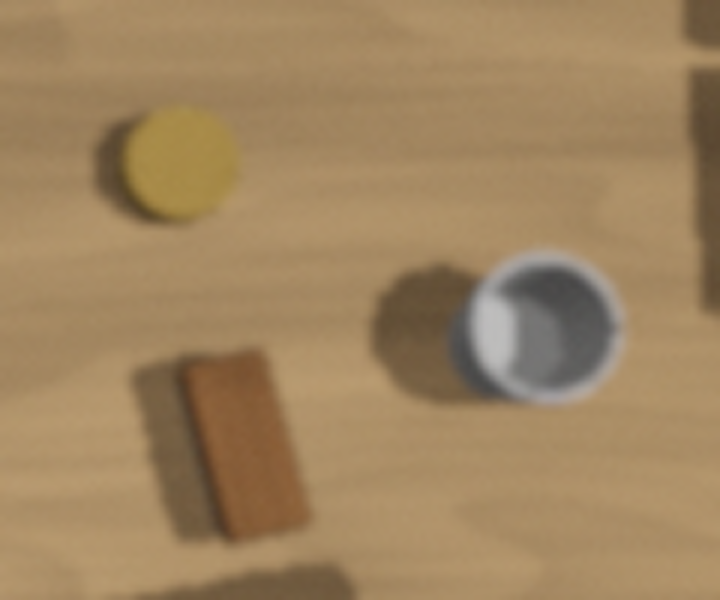

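The left crop shows the white tub at full-image (156,228.5), which is the one meant because it is the only white one. The soap is at (167.5,181.3) and the grip bar at (260.5,202.5). In the right crop the brush is at (401,224), the tin at (390,177.2) and the cup at (451,205). One scene crop of the tray next, to get q.

```bash
python3 - <<'E'
from h import *
c=ctrl.read_camera("scene");crop(c,220,180,340,295,5,"s.png")
t=ctrl.read_camera("top")
L=lambda x,y:(70+x/3,150+y/3); Rr=lambda x,y:(360+x/6,150+y/6)
print("tub",onz(t,*L(257,235),.048)); 
for p in [(252,77),(293,50),(334,112),(295,137)]: print("soap",onz(t,*L(*p),.03))
for p in [(183,362),(263,350),(312,520),(235,542)]: print("brush",onz(t,*Rr(*p),.04))
print("tin",onz(t,*Rr(181,163),.024),"scoop",onz(t,*Rr(546,326),.06),"can",onz(t,*L(62,145),.16))
for p in [(84,265),(182,327),(295,345),(397,393)]: print("decoy",onz(t,*L(*p),.048))
E
```

```text
tub [0.42639923 0.35624015 0.048     ]
soap [0.58357668 0.37005758 0.03      ]
soap [0.61029493 0.33075667 0.03      ]
soap [0.54830842 0.28948347 0.03      ]
soap [0.52386228 0.32678853 0.03      ]
brush [ 0.47478559 -0.31719916  0.04      ]
brush [ 0.48036471 -0.35602619  0.04      ]
brush [ 0.39801547 -0.37613047  0.04      ]
brush [ 0.38774222 -0.3388307   0.04      ]
tin [ 0.57606011 -0.32378159  0.024     ] scoop [ 0.48794006 -0.48586871  0.06      ] can [0.49423304 0.49870906 0.16      ]
decoy [0.39902777 0.51869663 0.048     ]
decoy [0.33984141 0.42430957 0.048     ]
decoy [0.32216096 0.31782636 0.048     ]
decoy [0.27667532 0.22148362 0.048     ]
```

View pics/s.png

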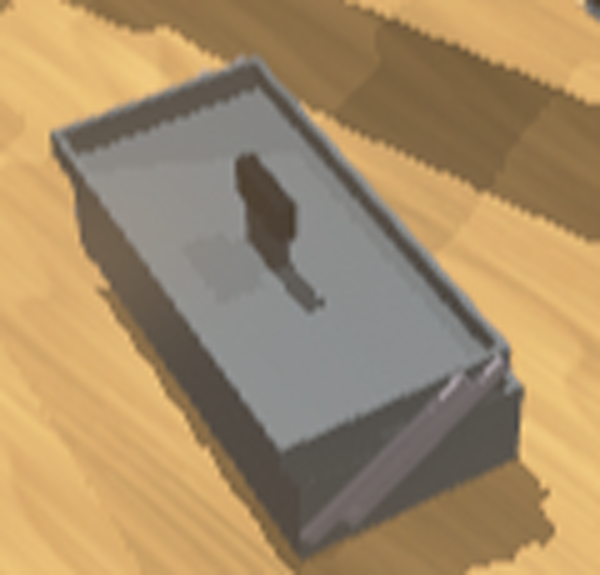

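```bash
cat >fit.py <<'E'
from h import *
from scipy.optimize import least_squares
t=ctrl.read_camera("top");s=ctrl.read_camera("scene")
L=lambda x,y:(70+x/3,150+y/3);S=lambda x,y:(220+x/5,180+y/5)
def pts(p):
    x,y,yaw,q=p;dx=.11*(np.cos(.472)-np.cos(.472+q));dz=.11*(np.sin(.472+q)-np.sin(.472))
    P=np.array([[.07+dx,.14,.082+dz],[.07+dx,-.14,.082+dz],[-.07+dx,.14,.082+dz],[-.07+dx,-.14,.082+dz],[dx,0,.122+dz],[dx,0,.109+dz]])
    return P@Ro.from_euler('z',yaw).as_matrix().T+[x,y,0]
T=np.array([L(447,58),L(735,124),L(412,202),L(700,270),L(572,157)])
Sc=np.array([S(283,448),S(55,135),S(505,350),S(250,58),S(268,200)])
def f(p):
    P=pts(p);return np.r_[(proj(t,P[:5])-T).ravel(),(proj(s,P[[0,1,2,3,5]])-Sc).ravel()]
r=least_squares(f,[.5,.06,-.23,.1],loss="soft_l1");print(r.x.round(4));print(f(r.x).round(1));print("grip",pts(r.x)[5])
E
python3 fit.py
python3 - <<'E'
from h import *
mv([.5,.06,.25])
E
```

```text
[ 0.4793  0.0552 -0.2364  0.1192]
[-0.6 -0.2  1.1  0.3 -1.3  0.1  1.7  0.4  0.1 -0.3 -0.3  1.  -1.  -0.
  1.1 -0.4  1.   0.1 -0.4  0.2]
grip [0.48577942 0.05367332 0.12029536]
pos [ 0.2658 -0.6203  0.2312] yaw_y -1.166 q [-1.32  0.29  1.58  0.    1.28 -0.15] t 0.4 op 1.002 tilt [-0.  0. -1.]
tool cm [ 48.32 -53.32  -1.87]
```

The fit puts the box at (0.479, 0.055) with yaw -0.236 and q about 0.12, so the grip is at about (0.486, 0.054, 0.120). Moving above it.

Request:
{"api": "send_rows", "payload": {"series": [[[4, -4.4, 0, 0, 0, 0, 1], [4, -4.4, 0, 0, 0, 0, 1], [4, -4.4, 0, 0, 0, 0, 1], [4, -4.4, 0, 0, 0, 0, 1], [4, -4.4, 0, 0, 0, 0, 1], [4, -4.4, 0, 0, 0, 0, 1], [4, -4.4, 0, 0, 0, 0, 1], [4, -4.4, 0, 0, 0, 0, 1], [4, -4.4, 0, 0, 0, 0, 1], [4, -4.4, 0, 0, 0, 0, 1]]]}}

```text
time: 1.65
eef_pos: [0.4607, -0.0566, 0.2319]
tcp_rot: [0.98, 0.201, 0.001, 0.0]
contact_force: [0.4, -0.5, -0.2]
opening: 1.001
finger_force: 0.0
```

Request:
{"api": "send_rows", "payload": {"series": [[[4, -4.4, 0, 0, 0, 0, 1], [2, -2.5, 0, 0, 0, 0, 1], [0, 0, 0, 0, 0, -0.186, 1], [0, 0, 0, 0, 0, -0.186, 1], [0, 0, 0, 0, 0, -0.186, 1], [0, 0, 0, 0, 0, -0.186, 1], [0, 0, 0, 0, 0, -0.186, 1], [0, 0, 0, 0, 0, 0, 1]]]}}

```text
time: 2.65
eef_pos: [0.4882, 0.0286, 0.2315]
tcp_rot: [0.786, 0.618, 0.0, 0.0]
contact_force: [-0.1, 0.4, -0.5]
opening: 1.002
finger_force: 0.0
```

```bash
python3 - <<'E'
from h import *
mv([.486,.0537,.102],-.236)
c=wrist();cv2.imwrite("pics/w1.png",c["img"][:,:,::-1]);print(proj(c,[[.4858,.0537,.133]]))
E
```

```text
pos [0.4882 0.0286 0.2315] yaw_y -0.238 q [-0.15 -0.13  2.02 -0.    1.25  0.09] t 2.65 op 1.002 tilt [ 0. -0. -1.]
tool cm [ 2.39 -0.81 12.95]
rz -0.002 (tool z down)
[[271.79721634 185.30094632]]
```

View pics/w1.png

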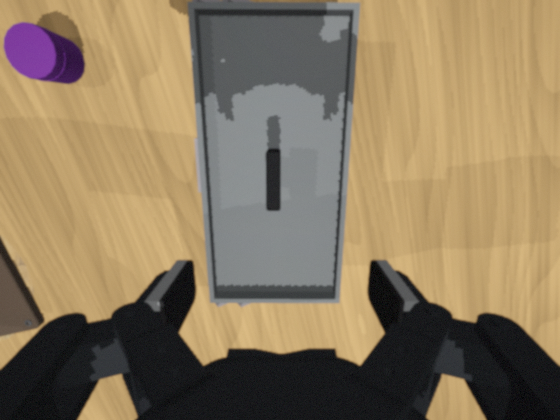

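The wrist view shows the black grip bar at (273,180), aligned with the fingers and about 4 mm further along tool x than predicted. Descending and gripping.

Request:
{"api": "send_rows", "payload": {"series": [[[2.7, -0.8, 0, 0, 0, 0, 1], [0, 0, 4, 0, 0, 0, 1], [0, 0, 4, 0, 0, 0, 1], [0, 0, 3, 0, 0, 0, 0.2], [0, 0, 2, 0, 0, 0, 0], [0, 0, 0, 0, 0, 0, -1], [0, 0, 0, 0, 0, 0, -1], [0, 0, 0, 0, 0, 0, -1], [0, 0, 0, 0, 0, 0, -1], [0, 0, 0, 0, 0, 0, -1]]], "force": 60}}

```text
time: 3.95
eef_pos: [0.4875, 0.0567, 0.1021]
tcp_rot: [0.786, 0.619, 0.001, 0.001]
contact_force: [2.6, -0.6, -1.6]
opening: 0.131
finger_force: 59.7
```

```bash
python3 - <<'E'
from h import *
mv([.486,.0537,.102],-.236)
print(ctrl.get_state()["contact_force"],ctrl.get_state()["finger_force"])
q0=.12;A=.472
for q in [.12]+list(np.linspace(.25,1.97,10)):
    dx=.11*(np.cos(A+q0)-np.cos(A+q));dz=.11*(np.sin(A+q)-np.sin(A+q0));print(round(q,2),"back cm",round(dx*100,2),"up",round(dz*100,2))
E
```

```text
pos [0.4875 0.0567 0.1021] yaw_y -0.237 q [-0.09  0.03  2.12  0.    0.99  0.15] t 3.95 op 0.131 tilt [ 0.002  0.    -1.   ]
tool cm [-0.32 -0.08  0.01]
rz -0.001 (tool z down)
[ 2.58866997 -0.59572341 -1.64042937] 59.707751870155334
0.12 back cm 0.0 up 0.0
0.25 back cm 0.87 up 1.13
0.44 back cm 2.4 up 2.57
0.63 back cm 4.18 up 3.69
0.82 back cm 6.14 up 4.45
1.01 back cm 8.2 up 4.82
1.21 back cm 10.3 up 4.8
1.4 back cm 12.36 up 4.38
1.59 back cm 14.3 up 3.57
1.78 back cm 16.05 up 2.41
1.97 back cm 17.54 up 0.94
```

Request:
{"api": "send_rows", "payload": {"series": [[[0, 0.87, -1.13, 0, 0, 0, -1], [0, 0.73, -0.75, 0, 0, 0, -1], [0, 0.8, -0.69, 0, 0, 0, -1], [0, 0.87, -0.6, 0, 0, 0, -1], [0, 0.91, -0.52, 0, 0, 0, -1], [0, 0, 0, 0, 0, 0, -1]]]}}

```text
time: 4.7
eef_pos: [0.5276, 0.0467, 0.1357]
tcp_rot: [0.786, 0.619, -0.0, -0.0]
contact_force: [9.9, -0.2, -19.5]
opening: 0.135
finger_force: 59.2
```

Request:
{"api": "send_rows", "payload": {"series": [[[0, 1.34, -0.3, 0, 0, 0, -1], [0, 1.4, -0.25, 0, 0, 0, -1], [0, 1.43, -0.16, 0, 0, 0, -1], [0, 1.44, 0.03, 0, 0, 0, -1], [0, 1.42, 0.22, 0, 0, 0, -1], [0, 0, 0, 0, 0, 0, -1]]]}}

```text
time: 5.45
eef_pos: [0.5975, 0.0296, 0.1428]
tcp_rot: [0.786, 0.619, 0.001, 0.001]
contact_force: [1.1, -4.0, -6.8]
opening: 0.132
finger_force: 61.1
```

Request:
{"api": "send_rows", "payload": {"series": [[[0, 1.38, 0.45, 0, 0, 0, -1], [0, 1.32, 0.6, 0, 0, 0, -1], [0, 1.23, 0.74, 0, 0, 0, -1], [0, 1.13, 0.9, 0, 0, 0, -1], [0, 0.9, 0.95, 0, 0, 0, -1], [0, 0, 0, 0, 0, 0, -1]]]}}

```text
time: 6.2
eef_pos: [0.6543, 0.0156, 0.1067]
tcp_rot: [0.785, 0.619, -0.0, 0.001]
contact_force: [-0.8, -4.8, -5.9]
opening: 0.132
finger_force: 61.3
```

Request:
{"api": "send_rows", "payload": {"series": [[[0, 0.2, 0.25, 0, 0, 0, -1], [0, 0, 0, 0, 0, 0, -1], [0, 0, 0, 0, 0, 0, -1]]]}}

```text
time: 6.58
eef_pos: [0.6545, 0.0156, 0.1064]
tcp_rot: [0.785, 0.619, -0.002, -0.001]
contact_force: [-12.1, -3.9, 5.4]
opening: 0.136
finger_force: 63.0
```

```bash
python3 - <<'E'
from h import *
mv([.486,.0537,.102],-.236)
E
```

```text
pos [0.6545 0.0156 0.1064] yaw_y -0.235 q [-0.13  0.37  1.72 -0.    1.06  0.11] t 6.58 op 0.136 tilt [-0.004 -0.001 -1.   ]
tool cm [ -0.23 -17.27   0.5 ]
rz 0.001 (tool z down)
```

The tray is at its stop: force rose when pushed, and the grip sits 181 mm back. That puts the box origin at about (0.4785, 0.057). Releasing, then on to the soap.

Request:
{"api": "send_rows", "payload": {"series": [[[0, -0.1, -0.15, 0, 0, 0, -0.2], [0, 0, 0, 0, 0, 0, 0], [0, 0, 0, 0, 0, 0, 0], [0, 0, -3, 0, 0, 0, 0.3], [0, 0, -3.2, 0, 0, 0, 1], [0, 0, -3.2, 0, 0, 0, 1], [0, 0, 0, 0, 0, 0.182, 1], [0, 0, 0, 0, 0, 0.182, 1], [0, 0, 0, 0, 0, 0.182, 1], [0, 0, 0, 0, 0, 0.182, 1]]]}}

```text
time: 7.82
eef_pos: [0.6551, 0.0166, 0.1997]
tcp_rot: [0.955, 0.296, 0.001, 0.0]
contact_force: [0.1, 0.2, 0.4]
opening: 0.997
finger_force: 0.0
```

Request:
{"api": "send_rows", "payload": {"series": [[[1.77, -5.1, 0, 0, 0, 0, 1], [1.77, -5.1, 0, 0, 0, 0, 1], [1.77, -5.1, 0, 0, 0, 0, 1], [1.77, -5.1, 0, 0, 0, 0, 1], [1.77, -5.1, 0, 0, 0, 0, 1], [0, -4, 0, 0, 0, 0, 1], [0, 0, 0, 0, 0, 0, 1]]]}}

```text
time: 8.7
eef_pos: [0.5578, 0.3119, 0.1996]
tcp_rot: [0.954, 0.301, 0.0, -0.0]
contact_force: [-0.3, -0.0, 0.0]
opening: 1.001
finger_force: 0.0
```

```bash
python3 - <<'E'
from h import *
mv([.5665,.3293,.004],-.964)
c=wrist();cv2.imwrite("pics/w2.png",c["img"][:,:,::-1])
k=Ro.from_euler('z',.607).as_matrix();P=np.array([[.038,.025,.03],[.038,-.025,.03],[-.038,-.025,.03],[-.038,.025,.03]])@k.T+[.5665,.3293,0]
print("soap corners",proj(c,P).round(0).tolist());print("tub",proj(c,[[.4264,.3562,.048]]).round(0))
E
```

```text
pos [0.5578 0.3119 0.1996] yaw_y -0.959 q [0.35 0.23 1.7  0.   1.21 1.31] t 8.7 op 1.001 tilt [ 0.     0.001 -1.   ]
tool cm [ 1.7  -0.92 19.56]
rz 0.005 (tool z down)
soap corners [[249.0, 141.0], [297.0, 141.0], [296.0, 212.0], [251.0, 212.0]]
tub [[181. 269.]]
```

View pics/w2.png

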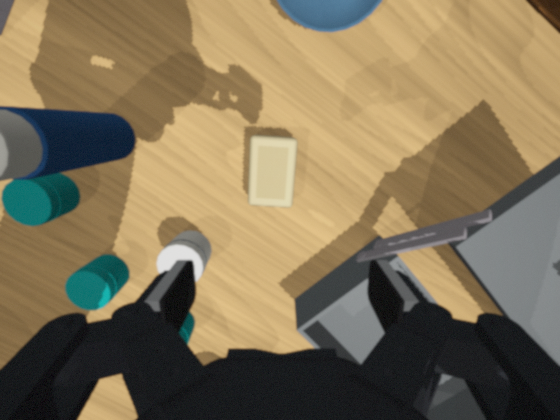

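The soap shows at (251..297, 136..207), within 4 mm of prediction, and the tray is clearly off the box. Grasping the soap.

Request:
{"api": "send_rows", "payload": {"series": [[[2.0, -0.9, 3, 0, 0, 0, 1], [0, 0, 5.5, 0, 0, 0, 1], [0, 0, 5.5, 0, 0, 0, 1], [0, 0, 4, 0, 0, 0, 1], [0, 0, 1.4, 0, 0, 0, 0.8], [0, 0, 0, 0, 0, 0, -1], [0, 0, 0, 0, 0, 0, -1], [0, 0, 0, 0, 0, 0, -1], [0, 0, 0, 0, 0, 0, -1]]], "force": 40}}

```text
time: 9.88
eef_pos: [0.5718, 0.3284, 0.0075]
tcp_rot: [0.954, 0.299, 0.002, 0.0]
contact_force: [0.3, -0.8, 4.4]
opening: 0.582
finger_force: 41.8
```

```bash
python3 - <<'E'
from h import *
B=np.array([.4785,.0575,0]);R=Ro.from_euler('z',-.236).as_matrix()
print("places",*[(B+R@[0,y,0]).round(4) for y in(.078,0,-.078)])
mv(B+R@[0,-.078,.012],-.236-np.pi/2)
E
```

```text
places [0.4967 0.1333 0.    ] [0.4785 0.0575 0.    ] [ 0.4603 -0.0183  0.    ]
pos [0.5718 0.3284 0.0075] yaw_y -0.964 q [ 0.37  0.51  1.73 -0.    0.9   1.33] t 9.88 op 0.582 tilt [ 0.003  0.001 -1.   ]
tool cm [-28.93  22.12  -0.53]
rz 0.843 (tool z down)
```

Request:
{"api": "send_rows", "payload": {"series": [[[0, 0, -4, 0, 0, 0, -1], [0, 0, -6, 0, 0, 0, -1], [0, 0, -6, 0, 0, 0, -1], [0, 0, 0, 0, 0, 0.169, -1], [0, 0, 0, 0, 0, 0.169, -1], [0, 0, 0, 0, 0, 0.169, -1], [0, 0, 0, 0, 0, 0.169, -1], [0, 0, 0, 0, 0, 0.169, -1]]]}}

```text
time: 10.88
eef_pos: [0.57, 0.3279, 0.1652]
tcp_rot: [0.993, -0.121, -0.0, 0.0]
contact_force: [0.6, -0.6, -1.7]
opening: 0.577
finger_force: 41.7
```

Request:
{"api": "send_rows", "payload": {"series": [[[-0.4, 5.2, 0, 0, 0, 0, -1], [-0.4, 5.2, 0, 0, 0, 0, -1], [-0.4, 5.2, 0, 0, 0, 0, -1], [-0.4, 5.2, 0, 0, 0, 0, -1], [-0.4, 5.2, 0, 0, 0, 0, -1], [-0.4, 5.2, 0, 0, 0, 0, -1], [-0.4, 5.1, 0, 0, 0, 0, -1], [0, 0, 0, 0, 0, 0, -1]]]}}

```text
time: 11.88
eef_pos: [0.4566, -0.0206, 0.1655]
tcp_rot: [0.993, -0.121, 0.0, 0.0]
contact_force: [0.4, 0.9, -1.7]
opening: 0.575
finger_force: 42.0
```

```bash
cat >pl.py <<'E'
from h import *
B=np.array([.4785,.0575,0]);R=Ro.from_euler('z',-.236).as_matrix()
def pl(y,z=.012): mv(B+R@[0,y,z],-.236-np.pi/2)
E
python3 - <<'E'
from pl import *
pl(-.078)
c=wrist();cv2.imwrite("pics/w3.png",c["img"][:,:,::-1])
print("box top inner corners",proj(c,np.array([[.065,.135,.062],[.065,-.135,.062],[-.065,-.135,.062],[-.065,.135,.062]])@R.T+B).round(0).tolist())
E
```

```text
pos [ 0.4566 -0.0206  0.1655] yaw_y -1.814 q [-0.27 -0.14  2.16 -0.    1.13  1.55] t 11.88 op 0.575 tilt [ 0.    -0.001 -1.   ]
tool cm [ 0.3  -0.31 15.35]
rz -0.007 (tool z down)
box top inner corners [[13.0, 131.0], [349.0, 128.0], [340.0, 274.0], [50.0, 276.0]]
```

View pics/w3.png

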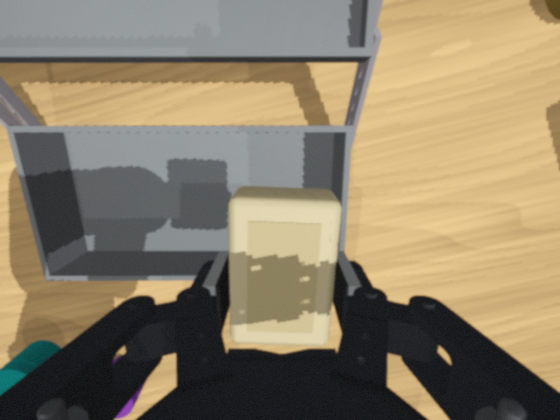

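The soap is held straight, and the box corners at about (20,131), (347,132) and (49,274) match the model to about 2 mm. Lowering it.

Request:
{"api": "send_rows", "payload": {"series": [[[0.3, -0.3, 0, 0, 0, 0, -1], [0, 0, 5, 0, 0, 0, -1], [0, 0, 5, 0, 0, 0, -1], [0, 0, 3, 0, 0, 0, -1], [0, 0, 1.5, 0, 0, 0, -1], [0, 0, 0.7, 0, 0, 0, -1], [0, 0, 0, 0, 0, 0, -1]]]}}

```text
time: 12.8
eef_pos: [0.462, -0.0158, 0.014]
tcp_rot: [0.993, -0.118, 0.001, 0.0]
contact_force: [-1.0, -0.0, -1.4]
opening: 0.579
finger_force: 42.0
```

Request:
{"api": "send_rows", "payload": {"series": [[[0, 0, 0, 0, 0, 0, 0.45], [0, 0, 0, 0, 0, 0, 0.45], [0, 0, -2, 0, 0, 0, 0.45], [0, 0, -5, 0, 0, 0, 0.45], [0, 0, -6, 0, 0, 0, 0.5], [0, 0, -2, 0, 0, 0, 1], [-1.7, -5.1, 0, 0, 0, 0, 1], [-1.7, -5.1, 0, 0, 0, 0, 1], [-1.7, -5.1, 0, 0, 0, 0, 1], [-1.7, -5.1, 0, 0, 0, 0, 1]]]}}

```text
time: 14.05
eef_pos: [0.4434, 0.1999, 0.1646]
tcp_rot: [0.993, -0.119, 0.001, -0.0]
contact_force: [0.5, -0.3, 1.4]
opening: 0.999
finger_force: 0.0
```

Request:
{"api": "send_rows", "payload": {"series": [[[-1.7, -5.1, 0, 0, 0, 0, 1], [-1.7, -5.1, 0, 0, 0, 0, 1], [-1.7, -4.9, 0, 0, 0, 0, 1], [0, 0, 0, 0, 0, 0, 1]]]}}

```text
time: 14.55
eef_pos: [0.4289, 0.36, 0.1644]
tcp_rot: [0.993, -0.117, 0.001, -0.001]
contact_force: [-0.4, 0.1, 0.0]
opening: 0.997
finger_force: 0.0
```

```bash
python3 - <<'E'
from h import *
mv([.429,.3575,.009])
c=wrist();cv2.imwrite("pics/w4.png",c["img"][:,:,::-1])
print("tub top",proj(c,[[.429,.3575,.048]]).round(0))
E
```

```text
pos [0.4289 0.36   0.1644] yaw_y -1.805 q [0.52 0.1  1.92 0.   1.12 2.32] t 14.55 op 0.997 tilt [ 0.002  0.001 -1.   ]
tool cm [ 0.05  0.26 15.54]
tub top [[285. 206.]]
```

View pics/w4.png

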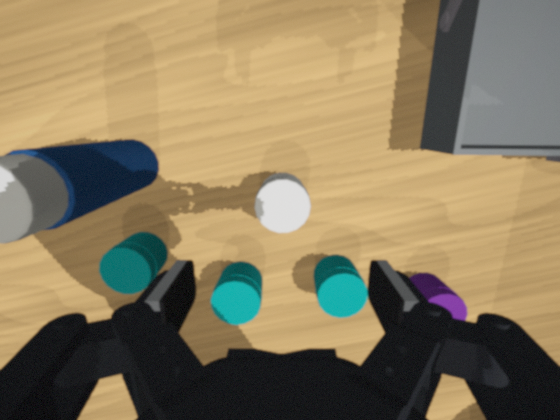

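The white tub's lid is at (283,205), right where predicted, between the turquoise decoys and the can. Grasping.

Request:
{"api": "send_rows", "payload": {"series": [[[0, 0.2, 3, 0, 0, 0, 1], [0, 0, 5, 0, 0, 0, 1], [0, 0, 5, 0, 0, 0, 1], [0, 0, 2.5, 0, 0, 0, 1], [0, 0, 0, 0, 0, 0, -1], [0, 0, 0, 0, 0, 0, -1], [0, 0, 0, 0, 0, 0, -1], [0, 0, 0, 0, 0, 0, -1], [0, 0, 0, 0, 0, 0, -1]]], "force": 40}}

```text
time: 15.72
eef_pos: [0.4304, 0.3556, 0.0104]
tcp_rot: [0.993, -0.119, 0.002, -0.001]
contact_force: [-0.1, -2.6, 6.7]
opening: 0.599
finger_force: 42.3
```

```bash
python3 -c "
from pl import *
pl(.078,.016)"
```

```text
pos [0.4304 0.3556 0.0104] yaw_y -1.809 q [ 0.51  0.32  1.99 -0.    0.83  2.32] t 15.72 op 0.599 tilt [ 0.003  0.001 -1.   ]
tool cm [11.69 20.03 -0.56]
rz -0.002 (tool z down)
```

Request:
{"api": "send_rows", "payload": {"series": [[[0, 0, -4, 0, 0, 0, -1], [0, 0, -5.5, 0, 0, 0, -1], [0, 0, -5.5, 0, 0, 0, -1], [2.9, 5, 0, 0, 0, 0, -1], [2.9, 5, 0, 0, 0, 0, -1], [2.9, 5, 0, 0, 0, 0, -1], [3, 5, 0, 0, 0, 0, -1], [0, 0, 0, 0, 0, 0, -1]]]}}

```text
time: 16.73
eef_pos: [0.496, 0.13, 0.1584]
tcp_rot: [0.993, -0.122, 0.0, 0.0]
contact_force: [-0.2, 0.4, -2.3]
opening: 0.598
finger_force: 42.5
```

```bash
python3 -c "
from pl import *
pl(.078,.016)"
```

```text
pos [0.496  0.13   0.1584] yaw_y -1.815 q [ 0.06  0.    2.04 -0.    1.1   1.87] t 16.73 op 0.598 tilt [ 0. -0. -1.]
tool cm [-1.000e-02 -3.400e-01  1.424e+01]
rz -0.008 (tool z down)
```

Request:
{"api": "send_rows", "payload": {"series": [[[0, -0.1, 5, 0, 0, 0, -1], [0, 0, 5, 0, 0, 0, -1], [0, 0, 2.5, 0, 0, 0, -1], [0, 0, 1.2, 0, 0, 0, -1], [0, 0, 0.5, 0, 0, 0, -1], [0, 0, 0, 0, 0, 0, -1]]]}}

```text
time: 17.48
eef_pos: [0.4963, 0.1345, 0.0172]
tcp_rot: [0.993, -0.119, 0.001, -0.0]
contact_force: [0.1, 0.1, -0.8]
opening: 0.598
finger_force: 42.5
```

Request:
{"api": "send_rows", "payload": {"series": [[[0, 0, 0, 0, 0, 0, 0.5], [0, 0, 0, 0, 0, 0, 0.5], [0, 0, -2, 0, 0, 0, 0.5], [0, 0, -6, 0, 0, 0, 0.5], [0, 0, -6, 0, 0, 0, 0.5], [0.66, 6, 0, 0, 0, 0, 1], [0.66, 6, 0, 0, 0, 0, 1], [0.66, 6, 0, 0, 0, 0, 1], [0.66, 6, 0, 0, 0, 0, 1], [0.66, 6, 0, 0, 0, 0, 1]]]}}

```text
time: 18.73
eef_pos: [0.4566, -0.1673, 0.1574]
tcp_rot: [0.993, -0.119, 0.001, 0.0]
contact_force: [0.1, 0.1, 0.6]
opening: 1.004
finger_force: 0.0
```

Request:
{"api": "send_rows", "payload": {"series": [[[0.66, 6, 0, 0, 0, 0, 1], [0.66, 6, 0, 0, 0, 0, 1], [0.66, 6, 0, 0, 0, 0, 1], [0, 0, 0, 0, 0, -0.16, 1], [0, 0, 0, 0, 0, -0.16, 1], [0, 0, 0, 0, 0, -0.16, 1], [0, 0, 0, 0, 0, 0, 1]]]}}

```text
time: 19.6
eef_pos: [0.4337, -0.345, 0.157]
tcp_rot: [0.993, 0.12, 0.0, 0.0]
contact_force: [-0.2, 0.2, 0.4]
opening: 1.001
finger_force: 0.0
```

```bash
python3 - <<'E'
from h import *
mv([.4352,-.347,.010],.241-np.pi/2)
c=wrist();cv2.imwrite("pics/w5.png",c["img"][:,:,::-1])
k=Ro.from_euler('z',.241).as_matrix();P=np.array([[.045,.021,.04],[.045,-.021,.04],[-.045,-.021,.04],[-.045,.021,.04]])@k.T+[.4352,-.347,0]
print(proj(c,P).round(0).tolist())
E
```

```text
pos [ 0.4337 -0.345   0.157 ] yaw_y -1.331 q [-0.86  0.1   1.94  0.    1.11  0.48] t 19.6 op 1.001 tilt [ 0.001 -0.001 -1.   ]
tool cm [ 0.09  0.21 14.7 ]
rz -0.001 (tool z down)
[[260.0, 155.0], [309.0, 155.0], [306.0, 251.0], [262.0, 251.0]]
```

View pics/w5.png

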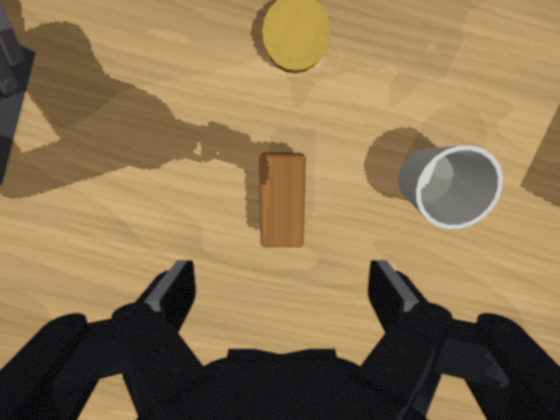

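The brush back is at (261..305, 153..247), aligned with the fingers. Grasping.

Request:
{"api": "send_rows", "payload": {"series": [[[0.3, 0.05, 3, 0, 0, 0, 1], [0, 0, 5, 0, 0, 0, 1], [0, 0, 5, 0, 0, 0, 1], [0, 0, 2, 0, 0, 0, 0.8], [0, 0, 0, 0, 0, 0, -1], [0, 0, 0, 0, 0, 0, -1], [0, 0, 0, 0, 0, 0, -1], [0, 0, 0, 0, 0, 0, -1], [0, 0, 0, 0, 0, 0, -1]]], "force": 40}}

```text
time: 20.78
eef_pos: [0.438, -0.346, 0.0087]
tcp_rot: [0.993, 0.121, 0.001, 0.002]
contact_force: [0.3, -0.4, 6.7]
opening: 0.487
finger_force: 42.2
```

```bash
python3 -c "
from pl import *
pl(0,.0145)"
```

```text
pos [ 0.438  -0.346   0.0087] yaw_y -1.329 q [-0.85  0.32  1.99  0.    0.82  0.48] t 20.77 op 0.487 tilt [ 0.003 -0.003 -1.   ]
tool cm [ 13.59 -38.2   -0.69]
rz 0.478 (tool z down)
```

Request:
{"api": "send_rows", "payload": {"series": [[[0, 0, -4, 0, 0, 0, -1], [0, 0, -5.5, 0, 0, 0, -1], [0, 0, -5.5, 0, 0, 0, -1], [0, 0, 0, 0, 0, 0.159, -1], [0, 0, 0, 0, 0, 0.159, -1], [0, 0, 0, 0, 0, 0.159, -1], [-0.8, -5.7, 0, 0, 0, 0, -1], [-0.8, -5.7, 0, 0, 0, 0, -1], [-0.8, -5.7, 0, 0, 0, 0, -1], [-0.8, -5.7, 0, 0, 0, 0, -1]]]}}

```text
time: 22.02
eef_pos: [0.4584, -0.1135, 0.1566]
tcp_rot: [0.993, -0.118, 0.0, 0.0]
contact_force: [1.2, -0.0, -0.2]
opening: 0.485
finger_force: 41.4
```

Request:
{"api": "send_rows", "payload": {"series": [[[-0.8, -5.7, 0, 0, 0, 0, -1], [-0.8, -5.7, 0, 0, 0, 0, -1], [-0.7, -5.8, 0, 0, 0, 0, -1], [0, 0, 0, 0, 0, 0, -1], [0, 0, 0, 0, 0, 0, -1]]]}}

```text
time: 22.65
eef_pos: [0.4761, 0.0573, 0.1564]
tcp_rot: [0.993, -0.117, -0.0, 0.0]
contact_force: [0.2, -0.8, -1.5]
opening: 0.486
finger_force: 41.4
```

```bash
python3 - <<'E'
from pl import *
pl(0,.0145)
c=wrist();cv2.imwrite("pics/w6.png",c["img"][:,:,::-1])
E
```

```text
pos [0.4761 0.0573 0.1564] yaw_y -1.805 q [-0.09 -0.07  2.11 -0.    1.1   1.71] t 22.65 op 0.486 tilt [-0. -0. -1.]
tool cm [ 0.23 -0.08 14.19]
rz 0.002 (tool z down)
```

View pics/w6.png

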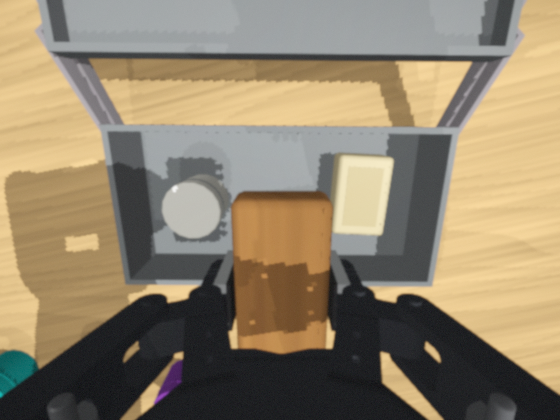

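The tub (192,207) and soap (362,195) stand in their places, and the brush is held centred between them. Lowering it.

Request:
{"api": "send_rows", "payload": {"series": [[[0.2, -0.05, 5, 0, 0, 0, -1], [0, 0, 5, 0, 0, 0, -1], [0, 0, 2.5, 0, 0, 0, -1], [0, 0, 1.2, 0, 0, 0, -1], [0, 0, 0.45, 0, 0, 0, -1], [0, 0, 0, 0, 0, 0, -1]]]}}

```text
time: 23.45
eef_pos: [0.4794, 0.0568, 0.0158]
tcp_rot: [0.993, -0.118, 0.001, -0.0]
contact_force: [-0.8, -0.3, -0.8]
opening: 0.486
finger_force: 41.4
```

Request:
{"api": "send_rows", "payload": {"series": [[[0, 0, 0, 0, 0, 0, 0.25], [0, 0, 0, 0, 0, 0, 0.25], [0, 0, -2, 0, 0, 0, 0.25], [0, 0, -5, 0, 0, 0, 0.25], [0, 0, -6, 0, 0, 0, 0.3], [0, 0, -4, 0, 0, 0, 0.6], [0, 0, 0, 0, 0, 0, 0.6]]]}}

```text
time: 24.32
eef_pos: [0.4813, 0.0572, 0.1901]
tcp_rot: [0.993, -0.117, 0.005, -0.0]
contact_force: [0.5, 0.5, -0.6]
opening: 0.805
finger_force: 0.0
```

```bash
python3 - <<'E'
from pl import *
pl(0,.0145)
c=wrist();cv2.imwrite("pics/w7.png",c["img"][:,:,::-1])
for y,z in((.078,.053),(0,.045),(-.078,.035)): print(proj(c,[B+R@[0,y,z]]).round(0))
G=B+R@[.1811,0,0];print(G)
mv([G[0],G[1],.107],-.236)
E
```

```text
pos [0.4813 0.0572 0.1901] yaw_y -1.806 q [-0.09 -0.11  2.08 -0.    1.16  1.71] t 24.32 op 0.805 tilt [ 0.01  -0.001 -1.   ]
tool cm [-0.45  0.06 17.55]
rz 0.001 (tool z down)
[[203. 204.]]
[[282. 202.]]
[[357. 200.]]
[0.65458009 0.01515603 0.        ]
pos [0.4796 0.0573 0.1872] yaw_y -1.806 q [-0.09 -0.11  2.08 -0.    1.16  1.71] t 24.38 op 0.799 tilt [ 0.005 -0.    -1.   ]
tool cm [17.96  0.03  8.11]
rz -1.57 (tool z down)
```

View pics/w7.png

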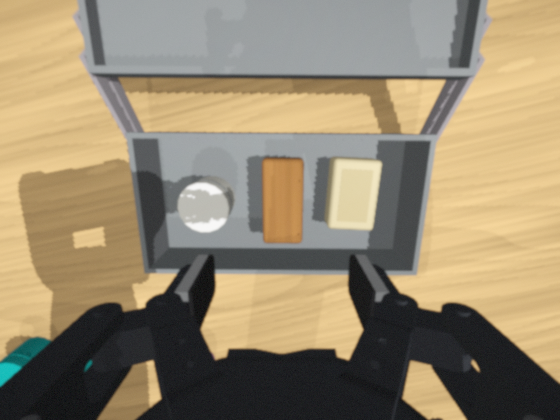

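All three sit within a few mm of their places: tub (204,208), brush (283,201), soap (354,194). Back to the grip to lower the tray.

Request:
{"api": "send_rows", "payload": {"series": [[[6, 0, 0, 0, 0, 0, 0.6], [6, 0, 0, 0, 0, 0, 0.6], [6, 0, 0, 0, 0, 0, 0.6], [0, 0, 0, 0, 0, -0.1745, 0.6], [0, 0, 0, 0, 0, -0.1745, 0.6], [0, 0, 0, 0, 0, -0.1745, 0.6], [0, 0, 0, 0, 0, -0.1745, 0.6], [0, 0, 0, 0, 0, -0.1745, 0.6], [0, 0, 0, 0, 0, -0.1745, 0.6], [0, 0, 0, 0, 0, -0.1745, 0.6]]]}}

```text
time: 25.62
eef_pos: [0.6522, 0.0156, 0.1821]
tcp_rot: [0.879, 0.476, -0.002, -0.001]
contact_force: [0.4, 0.1, -0.1]
opening: 0.802
finger_force: 0.0
```

Request:
{"api": "send_rows", "payload": {"series": [[[0, 0, 0, 0, 0, -0.1745, 0.6], [0, 0, 0, 0, 0, -0.1745, 0.6], [0, 0, 0, 0, 0, 0, 0.6], [0, 0, 0, 0, 0, 0, 0.6]]]}}

```text
time: 26.12
eef_pos: [0.6529, 0.0154, 0.1835]
tcp_rot: [0.786, 0.618, -0.001, -0.001]
contact_force: [0.0, 0.6, 0.5]
opening: 0.8
finger_force: 0.0
```

```bash
python3 - <<'E'
from h import *
mv([.6545,.0155,.107],-.236)
E
```

```text
pos [0.6529 0.0154 0.1835] yaw_y -0.238 q [-0.13  0.28  1.67  0.    1.19  0.11] t 26.12 op 0.8 tilt [-0.002  0.    -1.   ]
tool cm [0.05 0.17 7.65]
rz -0.002 (tool z down)
```

Request:
{"api": "send_rows", "payload": {"series": [[[0, 0.15, 4, 0, 0, 0, 0.4], [0, 0, 3.5, 0, 0, 0, 0], [0, 0, 0, 0, 0, 0, -1], [0, 0, 0, 0, 0, 0, -1], [0, 0, 0, 0, 0, 0, -1], [0, 0, 0, 0, 0, 0, -1], [0, 0, 0, 0, 0, 0, -1]]], "force": 60}}

```text
time: 27.0
eef_pos: [0.6543, 0.0152, 0.11]
tcp_rot: [0.785, 0.619, -0.001, -0.001]
contact_force: [-5.0, 0.7, -3.6]
opening: 0.131
finger_force: 59.8
```

```bash
python3 - <<'E'
import numpy as np
th=.472+np.linspace(1.97,0,16);y=-11*np.cos(th);z=-11*np.sin(th)
for a,b in zip(np.diff(y),np.diff(z)):print([0,round(a,2),round(b,2)])
E
```

```text
[0, np.float64(-1.0), np.float64(-1.04)]
[0, np.float64(-1.13), np.float64(-0.9)]
[0, np.float64(-1.24), np.float64(-0.75)]
[0, np.float64(-1.32), np.float64(-0.58)]
[0, np.float64(-1.39), np.float64(-0.4)]
[0, np.float64(-1.43), np.float64(-0.21)]
[0, np.float64(-1.44), np.float64(-0.03)]
[0, np.float64(-1.43), np.float64(0.16)]
[0, np.float64(-1.4), np.float64(0.35)]
[0, np.float64(-1.34), np.float64(0.53)]
[0, np.float64(-1.26), np.float64(0.7)]
[0, np.float64(-1.16), np.float64(0.86)]
[0, np.float64(-1.04), np.float64(1.01)]
[0, np.float64(-0.9), np.float64(1.13)]
[0, np.float64(-0.74), np.float64(1.24)]
```

Request:
{"api": "send_rows", "payload": {"series": [[[0, -1.0, -1.04, 0, 0, 0, -1], [0, -1.13, -0.9, 0, 0, 0, -1], [0, -1.24, -0.75, 0, 0, 0, -1], [0, -1.32, -0.58, 0, 0, 0, -1], [0, -1.39, -0.4, 0, 0, 0, -1], [0, -1.43, -0.21, 0, 0, 0, -1], [0, -1.44, -0.03, 0, 0, 0, -1], [0, 0, 0, 0, 0, 0, -1]]]}}

```text
time: 28.0
eef_pos: [0.5663, 0.0368, 0.1491]
tcp_rot: [0.785, 0.619, -0.0, -0.001]
contact_force: [-1.2, 3.9, -8.5]
opening: 0.131
finger_force: 59.3
```

Request:
{"api": "send_rows", "payload": {"series": [[[0, -1.43, 0.2, 0, 0, 0, -1], [0, -1.4, 0.4, 0, 0, 0, -1], [0, -1.34, 0.55, 0, 0, 0, -1], [0, -1.26, 0.7, 0, 0, 0, -1], [0, -1.16, 0.86, 0, 0, 0, -1], [0, 0, 0, 0, 0, 0, -1]]]}}

```text
time: 28.75
eef_pos: [0.5048, 0.052, 0.1241]
tcp_rot: [0.785, 0.619, 0.002, 0.0]
contact_force: [-0.7, 5.8, -3.8]
opening: 0.13
finger_force: 60.5
```

Request:
{"api": "send_rows", "payload": {"series": [[[0, -1.04, 1.03, 0, 0, 0, -1], [0, -0.9, 1.15, 0, 0, 0, -1], [0, -0.74, 1.25, 0, 0, 0, -1], [0, -0.1, 0.2, 0, 0, 0, -1], [0, 0, 0, 0, 0, 0, -1], [0, 0, 0, 0, 0, 0, -1]]]}}

```text
time: 29.5
eef_pos: [0.4775, 0.0587, 0.089]
tcp_rot: [0.785, 0.619, 0.0, -0.001]
contact_force: [-6.3, 8.1, 5.9]
opening: 0.127
finger_force: 61.9
```

Request:
{"api": "send_rows", "payload": {"series": [[[0, -0.15, 0.25, 0, 0, 0, -1], [0, 0, 0, 0, 0, 0, -1], [0, 0, 0, 0, 0, 0, -1]]]}}

```text
time: 29.88
eef_pos: [0.4776, 0.0587, 0.0889]
tcp_rot: [0.785, 0.619, 0.001, 0.0]
contact_force: [-8.7, 6.9, 15.4]
opening: 0.131
finger_force: 63.2
```

The tray is on its lower stop: the position held while the force rose. Releasing and going for the tin.

Request:
{"api": "send_rows", "payload": {"series": [[[0, 0.15, -0.3, 0, 0, 0, -0.2], [0, 0, 0, 0, 0, 0, 0], [0, 0, 0, 0, 0, 0, 0], [0, 0, -3, 0, 0, 0, 0], [0, 0, -4, 0, 0, 0, 0.5], [0, 0, -4, 0, 0, 0, 1], [-5, 2.65, 0, 0, 0, 0, 1], [-5, 2.65, 0, 0, 0, 0, 1], [-5, 2.65, 0, 0, 0, 0, 1], [-5, 2.65, 0, 0, 0, 0, 1]]]}}

```text
time: 31.12
eef_pos: [0.5333, -0.1636, 0.196]
tcp_rot: [0.785, 0.619, -0.0, 0.0]
contact_force: [1.7, -0.4, -0.1]
opening: 1.005
finger_force: 0.0
```

Request:
{"api": "send_rows", "payload": {"series": [[[-5, 2.65, 0, 0, 0, 0, 1], [-5, 2.65, 0, 0, 0, 0, 1], [-5, 2.65, 0, 0, 0, 0, 1], [0, 0, 0, 0, 0, 0, 1], [0, 0, 0, 0, 0, 0, 1]]]}}

```text
time: 31.75
eef_pos: [0.5751, -0.3257, 0.1953]
tcp_rot: [0.785, 0.619, -0.0, -0.001]
contact_force: [0.7, 0.1, -0.7]
opening: 0.999
finger_force: 0.0
```

```bash
python3 - <<'E'
from h import *
mv([.576,-.324,.001])
c=wrist();cv2.imwrite("pics/w8.png",c["img"][:,:,::-1])
print(proj(c,[[.576,-.324,.024]]).round(0))
E
```

```text
pos [ 0.5751 -0.3257  0.1953] yaw_y -0.236 q [-0.67  0.29  1.64  0.    1.21 -0.43] t 31.75 op 0.999 tilt [-0.001  0.001 -1.   ]
tool cm [ 0.17  0.09 19.43]
[[282. 192.]]
```

View pics/w8.png

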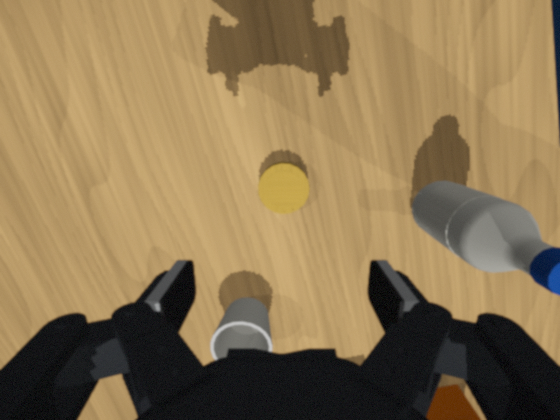

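The tin is at (284,188), centred between the fingers and clear of the bottle and cup. Grasping.

Request:
{"api": "send_rows", "payload": {"series": [[[0.4, 0.1, 4, 0, 0, 0, 1], [0, 0, 5, 0, 0, 0, 1], [0, 0, 5, 0, 0, 0, 1], [0, 0, 3.5, 0, 0, 0, 1], [0, 0, 1.8, 0, 0, 0, 1], [0, 0, 0, 0, 0, 0, -1], [0, 0, 0, 0, 0, 0, -1], [0, 0, 0, 0, 0, 0, -1], [0, 0, 0, 0, 0, 0, -1]]], "force": 40}}

```text
time: 32.92
eef_pos: [0.5788, -0.3231, 0.0054]
tcp_rot: [0.785, 0.619, 0.001, 0.002]
contact_force: [0.2, -0.0, 5.5]
opening: 0.64
finger_force: 42.7
```

```bash
python3 - <<'E'
from h import *
R=Ro.from_euler('z',-.236).as_matrix();T=np.array([.4778,.0575,0])+R@[0,.08,.075];print(T)
mv(T,-.236)
E
```

```text
[0.49650523 0.13528248 0.075     ]
pos [ 0.5788 -0.3231  0.0054] yaw_y -0.236 q [-0.66  0.51  1.73  0.    0.9  -0.43] t 32.92 op 0.64 tilt [ 0.003 -0.002 -1.   ]
tool cm [ 42.65 -18.68  -7.08]
rz 0.0 (tool z down)
```

Request:
{"api": "send_rows", "payload": {"series": [[[0, 0, -4, 0, 0, 0, -1], [0, 0, -6, 0, 0, 0, -1], [0, 0, -6, 0, 0, 0, -1], [5.3, -2.3, 0, 0, 0, 0, -1], [5.3, -2.3, 0, 0, 0, 0, -1], [5.3, -2.3, 0, 0, 0, 0, -1], [5.3, -2.3, 0, 0, 0, 0, -1], [5.3, -2.3, 0, 0, 0, 0, -1], [5.3, -2.3, 0, 0, 0, 0, -1], [5.3, -2.3, 0, 0, 0, 0, -1]]]}}

```text
time: 34.17
eef_pos: [0.5067, 0.0777, 0.1633]
tcp_rot: [0.785, 0.619, 0.0, 0.0]
contact_force: [0.5, -0.5, -1.1]
opening: 0.642
finger_force: 42.7
```

Request:
{"api": "send_rows", "payload": {"series": [[[5.3, -2.4, 0, 0, 0, 0, -1], [0, 0, 0, 0, 0, 0, -1], [0, 0, 0, 0, 0, 0, -1]]]}}

```text
time: 34.55
eef_pos: [0.4964, 0.1331, 0.1631]
tcp_rot: [0.785, 0.619, -0.0, 0.0]
contact_force: [0.9, 0.3, -0.4]
opening: 0.634
finger_force: 42.7
```

```bash
python3 - <<'E'
from h import *
mv([.4965,.1353,.0735],-.236)
c=wrist();cv2.imwrite("pics/w9.png",c["img"][:,:,::-1])
E
```

```text
pos [0.4964 0.1331 0.1631] yaw_y -0.235 q [ 0.06 -0.    2.03 -0.    1.11  0.3 ] t 34.55 op 0.634 tilt [ 0.    -0.001 -1.   ]
tool cm [ 0.22 -0.04  8.96]
rz 0.001 (tool z down)
```

View pics/w9.png

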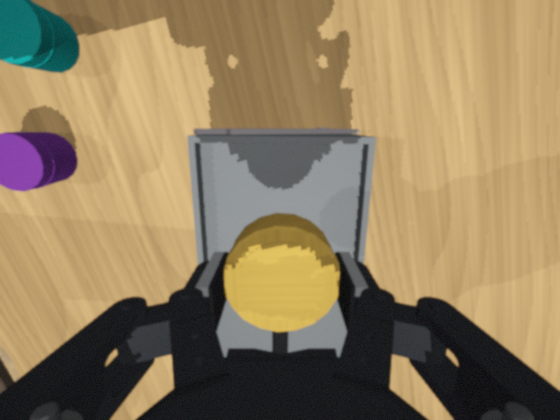

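The tin is held level, centred across the tray's left part. Lowering, releasing and retreating.

Request:
{"api": "send_rows", "payload": {"series": [[[0.15, 0, 4, 0, 0, 0, -1], [0, 0, 3, 0, 0, 0, -1], [0, 0, 1.3, 0, 0, 0, -1], [0, 0, 0.5, 0, 0, 0, -1], [0, 0, 0, 0, 0, 0, -1], [0, 0, 0, 0, 0, 0, -1]]]}}

```text
time: 35.35
eef_pos: [0.4979, 0.1346, 0.0764]
tcp_rot: [0.785, 0.619, 0.001, 0.001]
contact_force: [-0.1, 0.4, -0.8]
opening: 0.636
finger_force: 42.7
```

Request:
{"api": "send_rows", "payload": {"series": [[[0, 0, 0.1, 0, 0, 0, 0.55], [0, 0, 0, 0, 0, 0, 0.55], [0, 0, 0, 0, 0, 0, 0.55], [0, 0, -2, 0, 0, 0, 0.55], [0, 0, -5, 0, 0, 0, 0.55], [0, 0, -6, 0, 0, 0, 0.55], [-6, 0, 0, 0, 0, 0, 0.55], [-6, 0, 0, 0, 0, 0, 0.55], [0, 0, 0, 0, 0, 0, 0.55]]]}}

```text
time: 36.48
eef_pos: [0.4683, 0.0152, 0.2044]
tcp_rot: [0.787, 0.617, 0.0, 0.0]
contact_force: [-0.6, 0.6, 0.3]
opening: 0.774
finger_force: 0.0
```

```bash
python3 - <<'E'
from h import *
mv([.4965,.1353,.0735],-.236)
c=wrist();cv2.imwrite("pics/w10.png",c["img"][:,:,::-1])
R=Ro.from_euler('z',-.236).as_matrix();B=np.array([.4778,.0575,0])
print("tin top want",proj(c,[B+R@[0,.08,.091]]),"grip top",proj(c,[B+R@[0,0,.122]]))
E
```

```text
pos [0.4683 0.0152 0.2044] yaw_y -0.241 q [-0.18 -0.16  2.09 -0.    1.2   0.06] t 36.48 op 0.774 tilt [ 0.001 -0.001 -1.   ]
tool cm [12.35 -0.14 13.09]
rz -0.005 (tool z down)
tin top want [[280.06572573  56.30273333]] grip top [[280.52478485 164.14332352]]
```

View pics/w10.png

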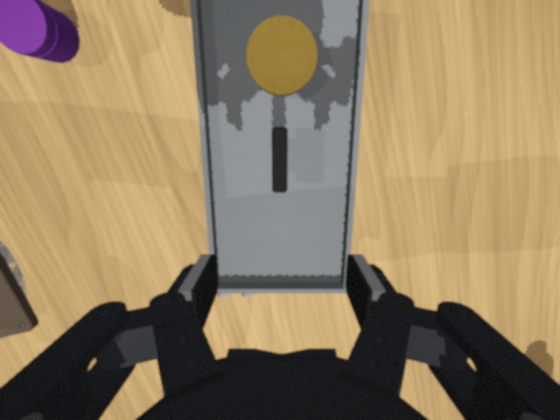

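The tin is at (282,55), flat on the left part and about 4 mm from its centre. The grip is at (279,158), and the tray is down. Handing in.

```bash
python3 -c "
from plant import ctrl
print(ctrl.sign_off())"
```

```text
the job is handed in; nothing more can be done
None
```

The kit is packed and handed in at about 36.5 s on the robot's clock: tub, brush and soap stand in their places under the lowered tray, with the tin on its left part about 4 mm off centre by the last camera view; sign-off returned no verdict.

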